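# Level the counter shelf in the food pantry

### The job

Clear the wad of packing paper off the small steel shelf into the waste bin, then set the spirit level gently on the bare shelf, lengthwise and about in the middle, and take your hand off it so that the bubble shows how far the shelf is out. Turn the black hand knob of the shelf's screw foot until the bubble rests centred between its two lines with the level untouched. Then press the spirit level firmly down on the shelf with your fingertips, bubble still centred, and finish like that: the job ends while you keep pressing, and all the other things stay where they are.

Things in the scene. Friction and masses are not known exactly. Their poses are not given: they have to be found in the camera images.
- shelf: Stainless counter shelf on three feet, fixed on the table; origin on the table. Length along its y. Deck flat, x +-90, y -160 to +180 mm, top about 100 mm up (up to 2 mm lower at -y while out of level), edge 26 mm deep. Plain feet at x +-70, y +150 mm, about whose line it hinges; screw foot at x 0, y -210 mm, beyond the deck's end. Only that (-y) end is wrong: it starts too low.
- deck_mid (a point): Centre of the deck's top face; axes parallel to the deck (y along its length, the screw foot at -y; z up out of the deck).
- knob_grip (a point): Middle of the screw foot's black fluted round hand knob, 39 mm diameter, 112 to 138 mm above the table, clear of the deck's end. Turns about the vertical without rising, 0.12 N m friction, stays as left. Clockwise from above raises the shelf's -y end: per radian 0.64 mm, and the bubble shifts 4.2 mm towards the screw foot. At most 3.4 rad are needed, in as many grasps as you like. The point does not turn.
- level: Spirit level, aluminium with black end caps, 230 (x) by 22 (y) by 46 mm (z), about 0.42 kg, standing on its base on the table. Origin: centre of its underside. Either end may point either way on the shelf. Grip it across its 22 mm width. Its whole top edge, vial window included, is flat and may be pressed.
- vial (a point): Middle of the level's top edge, 46 mm above its underside, over the middle of the yellow-green vial (62 mm long, along the level's x). Two black lines ring the vial 10 mm either side of its middle; the pale bubble between them is 16 mm long and lies at the top of the vial.
- bubble (a joint): Place of the bubble along the vial, positive towards the level's own +x end; 0 is centred. In rad along an arc of 200 mm radius: 0.005 rad is 1 mm; range +-0.105 rad (21 mm). It runs to the higher end, 2.4 mm (0.012 rad) per mrad of tilt, so 0.021 rad per radian of the knob, and takes about 1.5 s to come to rest.
- bin: Open grey plastic waste bin, fixed, outer size 180 (x) by 150 (y) by 110 mm tall, walls 4 mm, floor about 4 mm thick. Origin: centre of its underside. It stands on one side of the shelf, the level on the other; which is which changes.
- wad: Wad of brown packing paper, crumpled hard, irregular, about 50 mm across and 50 mm tall (36 by 33 mm at its foot), 18 g, lying on the deck where the level has to go. Origin: centre of its underside.
- flat_tin_top: Low food tin, 68 mm diameter, 40 mm tall, standing on the deck near its back edge at the +y end. Leave alone. Origin: centre of underside.
- flat_tin_under: Low food tin, 68 mm diameter, 40 mm tall, on the table under the deck. Leave alone. Origin: centre of underside.
- bean_can_left: Tall food can, 75 mm diameter, 110 mm tall, behind the shelf. Leave alone. Origin: centre of underside.
- bean_can_right: Tall food can, 75 mm diameter, 110 mm tall, behind the shelf. Leave alone. Origin: centre of underside.
- sauce_jar: Red jar with a brass lid, 68 mm diameter, 95 mm tall, behind the shelf. Leave alone. Origin: centre of underside.
- tape_roll: Roll of packing tape lying flat, 96 mm diameter, 48 mm tall, in front of the shelf. Leave alone. Origin: centre of underside.
- marker: Marker pen, 133 mm long, lying in front of the shelf. Leave alone. Origin: on its underside, near its middle.

How it is judged:
By the outcome, as a careful person would: the job done as asked, in the order asked, and still so for the second after the job is handed in, while the arm keeps its last pose, push and grip.
It also fails if it takes over 72 s, if anything falls off the work surface, if the arm or the gripper's body presses on something with over 40 N, if the wrist force passes 120 N, or if a joint passes its speed limit or range.

### The arm

A 6-joint arm with a two-finger parallel gripper is mounted at the origin on the work surface. World frame = base frame: x ahead of the robot, y to its left, z up, the work surface at z = 0. Lengths are in m, angles in degrees, forces in N, time in s.
With the tool pointing down it reaches from about 0.35 to 0.875 m from the base axis. Payload 4.2 kg.
Tool frame: the origin (TCP) lies midway between the tips of the shut fingers; the grasp point (between the pads) lies 19 mm behind it; z points along the fingers, y is the line along which they close (so a half turn about z gives the same grasp; the last joint's range is limited). The gripper opens to 87 mm and grips with 3 to 60 N. Pads are 19 mm wide; open, the fingers measure 117 mm over their backs; the gripper's body (75 mm by 190 mm) begins 51 mm behind the grasp point.
Start: joints at [-62.189, 22.042, 0.453, 0, -68.411, -14.817], TCP at [0.141, -0.609, 0.223] pointing down, gripper open.
Joint ranges: [-179.83, 179.83], [-69.29, 118.12], [-61.27, 80.66], [-181.25, 117.63], [-171.15, -9.14], [-177.46, 177.46]. Speed limits (degrees/s): [159.86, 159.86, 180, 180, 180, 180].

### API

Orientations are given as a 3x3 rotation matrix whose columns are the frame's x, y, z axes.
In Python, from station import r, cams gives the robot as it stands.
- The arm moves only by the tool play_rows, never from a script. Its argument "commands" is text: rows parted by semicolons, each of 6 numbers parted by spaces: the shift along the world's x, y, z normalised to -1 to 1, where 1 is 30 mm, then the turn, a rotation vector about the world's x, y, z normalised to -1 to 1, where 1 is 0.15 rad. A call has 1 to 20 rows; each row shifts and turns the commanded pose from where the row before left it; what a row does not reach is not made up. A row lasts 1/10 s, in which the tool goes at most 50 mm and 8.59 degrees, less where a joint would pass 70% of its speed; a pose out of reach is approached as far as the arm can. A call with a number of a shift or a turn outside -1 to 1 is refused whole. A call with a gripper value outside its range is refused whole. "grip" is the finger opening in mm, from 0 to 87, set as the call begins (left out, the last holds). The fingers move at their own pace and stop on an object; the grip force is fixed at half the most. Time passes only in rows, so rows that do not move let the fingers close. It gives the time, the measured TCP pose, the force, the opening and the grip force at its end, in the units of the state.
- r.sense(): the state, without advancing time (a new reading comes with each control period).
- cams.capture(name): name is "side" or "top"; returns (picture, depth): 420x560x3 uint8, blue, green, red; 420x560 float32, m along the optical axis (not along the pixel's ray), 0 where there is no reading.
- cams.camera_info(name): a dict with "mtx" (3x3 intrinsics, pixels), "k1" (the pictures are not rectified: a ray, as slopes to the right and down, at radius r is drawn at 1 + k1 r^2 times it, then the intrinsics apply), "R" (3x3) and "t" (3): a world point X has camera coordinates R X + t. Camera axes: x right, y down, z forward; pixel columns grow to the right and rows downward; lengths in m; the calibration is good to about 2 mm. A picture is of the moment at which its call begins. camera_info takes no time and is no camera call.
- r.finish_job(): hands the job in; it is judged then, once.
The state is a dict: "time_s": time; "joints": joint angles; "joint_velocities": joint speeds; "effort": joint torques, N m; "tcp_pos": TCP position; "ee_rot": TCP orientation; "wrist_force": force on the tool from outside, world axes, zero at the start; "moment": the same for the moment, N m; "gripper_width": opening from 0.0 (shut) to 1.0 (fully open); "gripper_force": force on a finger pad.
Only numpy, scipy, OpenCV 4.12 (cv2) and the standard library are available. Lean on these libraries where they do the work, as an engineer would, in place of code of your own. Each camera call takes 0.05 s, during which the arm holds its last target. There are 200 camera calls.

## Working session

There is one attempt and no reset: what is moved stays moved. The work goes in short steps, Python scripts to look and compute and a tool call to move; the robot and the scene stay as the last step left them, time stands still between calls to the robot, and variables do not carry over. Pictures are saved under pics/ and viewed, at most 10 in all, crops included, and the job is handed in when it is done.

Besides the shell and the picture viewer there is one more tool, called after "Call:" in YAML: its name, and indented under it one key for each argument. play_rows: Moves the arm, as the interface text tells. Scaled input: -1 to 1 covers 30 mm each way for a shift and 0.15 rad each way for a turn. Its arguments: {"type":"object","properties":{"commands":{"type":"string"},"grip":{"type":"number"}},"required":["commands"]}

```bash
ls; mkdir -p pics; python3 - <<'E'
from station import r,cams
import cv2,numpy as np
for n in("top","side"):
    p,d=cams.capture(n); cv2.imwrite(f"pics/{n}0.png",p); np.save(f"pics/{n}0.npy",d)
    i=cams.camera_info(n); print(n,i)
s=r.sense(); print(s)
E
```

```text
pics
top {'mtx': array([[408.57339672,   0.        , 280.68074854],
       [  0.        , 408.57339672, 210.36566219],
       [  0.        ,   0.        ,   1.        ]]), 'k1': -0.1213849539439993, 'R': array([[-0.0130935 , -0.99963628, -0.02357666],
       [-0.99913638,  0.01400956, -0.0391181 ],
       [ 0.03943417,  0.02304411, -0.99895641]]), 't': array([0.01761341, 0.55001203, 1.20423341])}
side {'mtx': array([[527.81775146,   0.        , 278.66987295],
       [  0.        , 527.81775146, 212.76166927],
       [  0.        ,   0.        ,   1.        ]]), 'k1': 0.010528508400344229, 'R': array([[-0.77144414, -0.6360137 , -0.0189872 ],
       [-0.35199649,  0.45142755, -0.81994612],
       [ 0.53006831, -0.6258592 , -0.57212573]]), 't': array([0.42484771, 0.31568533, 1.12732041])}
{'time_s': 0.1, 'joints': array([-6.21862085e+01,  2.20859733e+01,  3.88919531e-01, -2.37556956e-02,
       -6.84135044e+01, -1.48149808e+01]), 'joint_velocities': array([ 0.07890228, -0.12626527,  0.26872569,  0.1262395 ,  0.08713414,
       -0.08406893]), 'effort': array([ 1.55668135e-04, -3.91688526e+01,  1.87933856e+01,  4.23192054e+00,
        1.34571307e-02, -7.27536099e-05]), 'tcp_pos': array([ 0.14045315, -0.60846232,  0.22158604]), 'ee_rot': array([[-9.74409083e-01, -2.24781285e-01, -5.59344651e-04],
       [-2.24781948e-01,  9.74407264e-01,  1.88653880e-03],
       [ 1.20970876e-04,  1.96399112e-03, -9.99998064e-01]]), 'wrist_force': array([-0.47605952,  0.6777027 ,  0.42361348]), 'moment': array([-0.00541608, -0.03609551, -0.00755143]), 'gripper_force': 0.0, 'gripper_width': 0.9980613624424669}
```

View pics/top0.png

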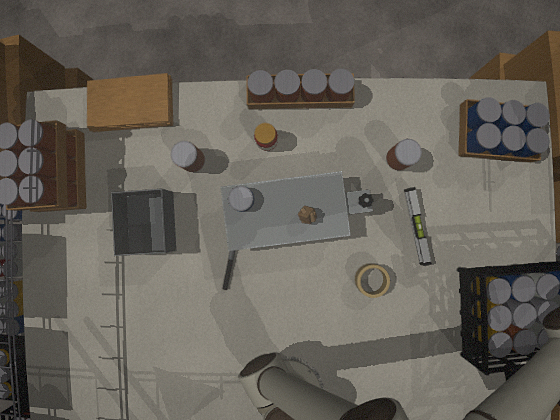

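View pics/side0.png

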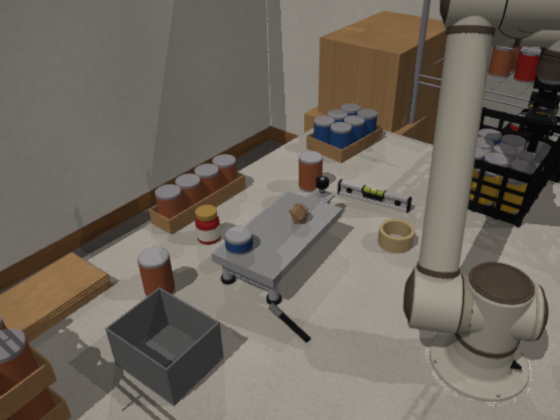

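The top view shows the deck at about (224–350, 172–250), the wad at (308,214), the knob at (366,200), the level standing at (419,226) on the screw side, the bin at (145,222), the roll at (373,280) and the tin at (241,198). In the side view, the wad is at (299,212), the knob at (322,183), the level at (374,193) and the bin at (165,345).

```bash
cat > h.py <<'E'
import cv2,numpy as np
from station import r,cams
I={n:cams.camera_info(n) for n in("top","side")}
def slopes(n,uv):
    i=I[n]; return cv2.undistortPoints(np.array(uv,float).reshape(-1,1,2),i["mtx"],np.array([i["k1"],0,0,0]))[:,0]
def ray(n,uv):
    i=I[n]; s=slopes(n,uv); R,t=i["R"],i["t"]
    return -R.T@t, np.c_[s,np.ones(len(s))]@R
def plane(n,uv,z):
    c,d=ray(n,uv); return c+d*((z-c[2])/d[:,2])[:,None]
def depthpts(n,uv,D):
    uv=np.array(uv); c,d=ray(n,uv.astype(float)); return c+d*D[uv[:,1],uv[:,0]][:,None]
def tri(uvt,uvs):
    c1,d1=ray("top",[uvt]);c2,d2=ray("side",[uvs]);d1,d2=d1[0],d2[0]
    k=np.linalg.lstsq(np.c_[d1,-d2],c2-c1,rcond=None)[0]
    a,b=c1+k[0]*d1,c2+k[1]*d2; return (a+b)/2,np.linalg.norm(a-b)
def proj(n,X):
    i=I[n]; return cv2.projectPoints(np.array(X,float).reshape(-1,1,3),cv2.Rodrigues(i["R"])[0],i["t"],i["mtx"],np.array([i["k1"],0,0,0.]))[0][:,0]
def blob(mask,box):
    x0,y0,x1,y1=box; m=np.zeros_like(mask); m[y0:y1,x0:x1]=mask[y0:y1,x0:x1]
    c=max(cv2.findContours(m,cv2.RETR_EXTERNAL,cv2.CHAIN_APPROX_NONE)[0],key=cv2.contourArea)
    m=cv2.drawContours(np.zeros_like(m),[c],-1,255,-1); v,u=np.nonzero(m)
    return c,np.c_[u,v]
E
python3 - <<'E'
from h import *
np.set_printoptions(precision=4,suppress=True)
P={n:cv2.imread(f"pics/{n}0.png") for n in I}; D={n:np.load(f"pics/{n}0.npy") for n in I}
H={n:cv2.cvtColor(P[n],cv2.COLOR_BGR2HSV) for n in I}
brown=lambda n:cv2.inRange(H[n],(5,70,40),(22,255,255)); dark=lambda n:cv2.inRange(H[n],(0,0,0),(180,255,60)); yg=lambda n:cv2.inRange(H[n],(24,120,60),(45,255,255))
def both(name,f,bt,bs):
    ct,ut=blob(f("top"),bt);cs,us=blob(f("side"),bs)
    X,e=tri(ut.mean(0),us.mean(0)); Q=depthpts("top",ut,D["top"]);S=depthpts("side",us,D["side"])
    print(name,len(ut),len(us),"tri",X,e,"\n top depth med",np.median(Q,0),"zmax",np.percentile(Q[:,2],95),"xy range",np.percentile(Q,3,0)[:2],np.percentile(Q,97,0)[:2],"\n side",np.median(S,0),np.percentile(S,3,0),np.percentile(S,97,0)); return ut
both("wad",brown,(290,195,330,232),(280,195,315,230))
both("knob",dark,(355,190,380,212),(312,172,333,194))
both("vial",yg,(405,210,435,245),(350,180,395,205))
# level: top-surface points above 30 mm
v,u=np.mgrid[180:275,395:440]; uv=np.c_[u.ravel(),v.ravel()]; Q=depthpts("top",uv,D["top"]); m=Q[:,2]>.035
rc=cv2.minAreaRect((Q[m][:,:2]*1000).astype(np.float32)); print("level",rc,np.median(Q[m],0),np.percentile(Q[m][:,2],[5,50,95]))
# deck plane
v,u=np.mgrid[165:256,215:356]; uv=np.c_[u.ravel(),v.ravel()]; Q=depthpts("top",uv,D["top"]); m=(Q[:,2]>.085)&(Q[:,2]<.108)
rc=cv2.minAreaRect((Q[m][:,:2]*1000).astype(np.float32)); print("deck",rc,cv2.boxPoints(rc)); A=np.c_[Q[m],np.ones(m.sum())]; print(np.linalg.lstsq(A[:,[0,1,3]],A[:,2],rcond=None)[0],np.median(Q[m],0))
# bin rim
v,u=np.mgrid[180:265,105:185]; uv=np.c_[u.ravel(),v.ravel()]; Q=depthpts("top",uv,D["top"]); m=(Q[:,2]>.095)&(Q[:,2]<.125)
rc=cv2.minAreaRect((Q[m][:,:2]*1000).astype(np.float32)); print("bin",rc,np.median(Q[m],0))
v,u=np.mgrid[185:212,225:260]; uv=np.c_[u.ravel(),v.ravel()]; Q=depthpts("top",uv,D["top"]); m=(Q[:,2]>.13)
print("tin",Q[m].min(0),Q[m].max(0))
v,u=np.mgrid[130:180,380:430]; uv=np.c_[u.ravel(),v.ravel()]; Q=depthpts("top",uv,D["top"]); m=(Q[:,2]>.1)
print("can R",Q[m].min(0),Q[m].max(0))
v,u=np.mgrid[255:305,350:400]; uv=np.c_[u.ravel(),v.ravel()]; Q=depthpts("top",uv,D["top"]); m=(Q[:,2]>.035)
print("roll",Q[m].min(0),Q[m].max(0))
E
```

```text
wad 231 275 tri [ 0.5331 -0.0635  0.1204] 0.0016116248451722255 
 top depth med [ 0.5319 -0.062   0.1422] zmax 0.15210341380483572 xy range [ 0.5129 -0.0811] [ 0.5533 -0.041 ] 
 side [ 0.5227 -0.0513  0.1333] [ 0.5095 -0.0749  0.1035] [ 0.5425 -0.0374  0.1498]
knob 157 147 tri [ 0.5713 -0.2228  0.1194] 0.00175216932950472 
 top depth med [ 0.5696 -0.22    0.1385] zmax 0.1417577965891678 xy range [ 0.5538 -0.2365] [ 0.5857 -0.2044] 
 side [ 0.5621 -0.2096  0.1301] [ 0.5513 -0.2267  0.0995] [ 0.5811 -0.1986  0.1405]
vial 101 81 tri [ 0.4982 -0.3924  0.0359] 0.004338176034168062 
 top depth med [ 0.495  -0.3905  0.0455] zmax 0.04874659714252205 xy range [ 0.4686 -0.4025] [ 0.5268 -0.3816] 
 side [ 0.4965 -0.3836  0.0415] [ 0.4645 -0.3923  0.0328] [ 0.5249 -0.3734  0.0511]
level ((448.16229248046875, -232.4607696533203), (230.28854370117188, 378.0409240722656), 17.195348739624023) [ 0.4979 -0.3909  0.0465] [0.0396 0.0465 0.0514]
deck ((547.623291015625, -18.036178588867188), (180.53652954101562, 372.9144287109375), 6.453829765319824) [[ 436.9688  157.093 ]
 [ 478.8853 -213.4581]
 [ 658.2778 -193.1654]
 [ 616.3613  177.3858]]
[0.0003 0.009  0.0995] [ 0.5426 -0.0128  0.0998]
bin ((520.1448974609375, 409.032958984375), (180.26608276367188, 152.10015869140625), 3.354022264480591) [0.5241 0.4294 0.1074]
tin [ 0.5023 -0.0178  0.1313] [0.6121 0.1481 1.2249]
can R [ 0.5023 -0.3838  0.1003] [ 0.7395 -0.0178  1.2249]
roll [ 0.2952 -0.3016  0.0353] [ 0.5023 -0.0178  1.2249]
```

```bash
python3 - <<'E'
from h import *
np.set_printoptions(precision=4,suppress=True)
D=np.load("pics/top0.npy")
def reg(n,box,z0,z1):
    x0,y0,x1,y1=box; v,u=np.mgrid[y0:y1,x0:x1]; uv=np.c_[u.ravel(),v.ravel()]; uv=uv[D[uv[:,1],uv[:,0]]>.3]
    Q=depthpts("top",uv,D); Q=Q[(Q[:,2]>z0)&(Q[:,2]<z1)]
    rc=cv2.minAreaRect((Q[:,:2]*1000).astype(np.float32)); vx=cv2.fitLine((Q[:,:2]*1000).astype(np.float32),cv2.DIST_HUBER,0,.01,.01).ravel()
    print(n,rc,"fit",vx,"z",np.percentile(Q[:,2],[5,50,95]))
reg("level",(400,180,440,275),.035,.06)
reg("tin",(225,180,262,215),.128,.16)
reg("canR",(380,130,430,180),.1,.13)
reg("roll",(350,255,400,305),.035,.06)
reg("deck",(220,165,345,256),.085,.108)
reg("foot",(352,180,395,220),.06,.11)
reg("knob",(352,180,395,220),.125,.15)
reg("bin",(105,180,185,265),.095,.125)
reg("canL",(165,130,210,180),.1,.13)
reg("jar",(245,115,285,155),.08,.12)
s=r.sense(); print(s["tcp_pos"],s["joints"])
E
```

```text
level ((497.7264709472656, -392.49359130859375), (231.75537109375, 24.56769561767578), 11.821468353271484) fit [   0.9816    0.191   496.0612 -391.7007] z [0.0393 0.0464 0.05  ]
tin ((578.5726928710938, 114.91246795654297), (66.4665756225586, 66.73626708984375), 88.83492279052734) fit [  0.5243   0.8516 578.9566 114.8223] z [0.1369 0.1408 0.1441]
canR ((704.3994750976562, -347.1506042480469), (72.81098937988281, 72.39059448242188), 44.7275276184082) fit [   0.0626   -0.998   703.3318 -345.0837] z [0.1069 0.1115 0.1151]
roll ((342.8935546875, -254.36256408691406), (93.19639587402344, 95.4569320678711), 86.47681427001953) fit [   0.614     0.7893  342.3746 -254.6476] z [0.0386 0.0478 0.052 ]
deck ((545.8640747070312, -2.4847259521484375), (180.53652954101562, 341.6131896972656), 6.453829765319824) fit [  0.2851  -0.9585 543.366   -2.2683] z [0.0963 0.0999 0.1034]
foot ((569.7625122070312, -215.74099731445312), (62.8361930847168, 57.13460922241211), 5.151195526123047) fit [   0.9949    0.1009  568.244  -207.2692] z [0.0838 0.0872 0.0914]
knob ((570.5384521484375, -221.69168090820312), (38.00065994262695, 35.291080474853516), 51.678916931152344) fit [   0.0263    0.9997  569.848  -221.089 ] z [0.1312 0.1386 0.1418]
bin ((520.1448974609375, 409.032958984375), (180.26608276367188, 152.10015869140625), 3.354022264480591) fit [  0.6862  -0.7274 523.8863 417.6197] z [0.0959 0.1074 0.1123]
canL ((708.17822265625, 276.8714599609375), (71.54816436767578, 76.19480895996094), 9.900980949401855) fit [  0.1926   0.9813 707.8527 275.824 ] z [0.1061 0.1111 0.1146]
jar ((766.0050048828125, 51.89405822753906), (59.19211196899414, 57.99882125854492), 40.86228942871094) fit [  0.903    0.4297 765.2666  51.0457] z [0.0911 0.0959 0.0996]
[ 0.1405 -0.6085  0.2216] [-62.1862  22.086    0.3889  -0.0238 -68.4135 -14.815 ]
```

Call:
play_rows:
  commands: "0.65 0.95 0 0 0 0;0.65 0.95 0 0 0 0;0.65 0.95 0 0 0 0;0.65 0.95 0 0 0 0;0.65 0.95 0 0 0 0;0.65 0.95 0 0 0 0;0.65 0.95 0 0 0 0;0.65 0.95 0 0 0 0;0.65 0.95 0 0 0 0;0.65 0.95 0 0 0 0;0.65 0.95 0 0 0 0;0.65 0.95 0 0 0 0;0.65 0.95 0 0 0 0;0.65 0.95 0 0 0 0;0.65 0.95 0 0 0 0;0.65 0.95 0 0 0 0;0.65 0.95 0 0 0 0;0.65 0.95 0 0 0 0;0.65 0.95 0 0 0 0;0.65 0.2 0 0 0 0"
  grip: 87

```text
time_s: 2.1
tcp_pos: [0.531, -0.059, 0.2223]
ee_rot: [[-0.974, -0.228, -0.001], [-0.228, 0.974, 0.0], [0.0, 0.001, -1.0]]
wrist_force: [0.5, -1.3, 0.0]
gripper_width: 0.992
gripper_force: 0.0
```

Call:
play_rows:
  commands: "0.03 -0.08 -1 0 0 0;0 0 -1 0 0 0;0 0 -1 0 0 0;0 0 -0.5 0 0 0;0 0 -0.2 0 0 0"

```text
time_s: 2.6
tcp_pos: [0.5299, -0.064, 0.1093]
ee_rot: [[-0.974, -0.225, -0.005], [-0.225, 0.974, -0.0], [0.005, 0.001, -1.0]]
wrist_force: [0.3, 0.6, -0.2]
gripper_width: 1.0
gripper_force: 0.0
```

Call:
play_rows:
  commands: "0 0 0 0 0 0;0 0 0 0 0 0;0 0 0 0 0 0;0 0 0 0 0 0;0 0 0 0 0 0"
  grip: 0

```text
time_s: 3.1
tcp_pos: [0.5318, -0.0638, 0.1122]
ee_rot: [[-0.974, -0.225, 0.001], [-0.225, 0.974, 0.0], [-0.001, -0.0, -1.0]]
wrist_force: [-0.8, -0.2, -0.4]
gripper_width: 0.626
gripper_force: 0.1
```

Call:
play_rows:
  commands: "0 0 0 0 0 0;0 0 0 0 0 0;0 0 0 0 0 0;0 0 0.2 0 0 0;0 0 0.6 0 0 0"

```text
time_s: 3.6
tcp_pos: [0.5298, -0.0639, 0.1341]
ee_rot: [[-0.975, -0.224, -0.005], [-0.224, 0.975, -0.0], [0.005, 0.001, -1.0]]
wrist_force: [0.7, -0.1, -0.2]
gripper_width: 0.574
gripper_force: 27.9
```

Call:
play_rows:
  commands: "0 0 1 0 0 0;0 0.3 1 0 0 0;-0.02 0.9 0.8 0 0 0;-0.02 1 0 0 0 0;-0.02 1 0 0 0 0;-0.02 1 0 0 0 0;-0.02 1 0 0 0 0;-0.02 1 0 0 0 0;-0.02 1 0 0 0 0;-0.02 1 0 0 0 0;-0.02 1 0 0 0 0;-0.02 1 0 0 0 0;-0.02 1 0 0 0 0;-0.02 1 0 0 0 0;-0.02 1 0 0 0 0;-0.02 1 0 0 0 0;-0.02 1 0 0 0 0;0 0.6 -1 0 0 0;0 0 -1 0 0 0;0 0 -1 0 0 0"

```text
time_s: 5.6
tcp_pos: [0.5219, 0.4108, 0.1281]
ee_rot: [[-0.974, -0.226, -0.001], [-0.226, 0.974, -0.0], [0.001, 0.0, -1.0]]
wrist_force: [-0.2, 0.1, -0.3]
gripper_width: 0.569
gripper_force: 27.9
```

Call:
play_rows:
  commands: "0 0 -0.8 0 0 0;0 0 -0.3 0 0 0;0 0 0 0 0 0"

```text
time_s: 5.9
tcp_pos: [0.5219, 0.4094, 0.095]
ee_rot: [[-0.974, -0.225, -0.002], [-0.225, 0.974, -0.003], [0.003, -0.002, -1.0]]
wrist_force: [0.8, -0.7, -0.1]
gripper_width: 0.577
gripper_force: 27.9
```

Call:
play_rows:
  commands: "0 0 0 0 0 0;0 0 0 0 0 0;0 0 0 0 0 0;0 0 0 0 0 0;0 0 0.5 0 0 0;0 0 1 0 0 0;0 0 1 0 0 0;0 0 1 0 0 0"
  grip: 72

```text
time_s: 6.7
tcp_pos: [0.5224, 0.41, 0.2031]
ee_rot: [[-0.974, -0.225, 0.0], [-0.225, 0.974, 0.0], [-0.0, 0.0, -1.0]]
wrist_force: [-0.5, 0.3, -0.9]
gripper_width: 0.83
gripper_force: 0.0
```

```bash
python3 - <<'E'
from h import *
p,d=cams.capture("top"); cv2.imwrite("pics/top1.png",p)
hs=cv2.cvtColor(p,cv2.COLOR_BGR2HSV); m=cv2.inRange(hs,(5,70,40),(22,255,255))
for n,b in(("bin",(110,185,180,260)),("deck",(285,185,335,240))):
    x0,y0,x1,y1=b; print(n,m[y0:y1,x0:x1].sum()//255)
s=r.sense(); print(s["time_s"],s["tcp_pos"],s["joints"].round(1),s["gripper_width"])
E
```

```text
bin 52
deck 0
6.75 [0.52482421 0.41176537 0.2097946 ] [  52.1   26.3    5.3    0.2  -68.3 -129.1] 0.8262011924604812
```

Call:
play_rows:
  commands: "0 -0.6 0.1 0 0 0;-0.05 -1 0 0 0 0;-0.05 -1 0 0 0 0;-0.05 -1 0 0 0 0;-0.05 -1 0 0 0 0;-0.05 -1 0 0 0 0;-0.05 -1 0 0 0 0;-0.05 -1 0 0 0 0;-0.05 -1 0 0 0 0;-0.05 -1 0 0 0 0;-0.05 -1 0 0 0 0;-0.05 -1 0 0 0 0;-0.05 -1 0 0 0 0;-0.05 -1 0 0 0 0;-0.05 -1 0 0 0 0;-0.05 -1 0 0 0 0;-0.05 -1 0 0 0 0;0 -1 0 0 0 0;0 -1 0 0 0 0;0 -1 0 0 0 -0.17"
  grip: 87

```text
time_s: 8.75
tcp_pos: [0.4971, -0.1794, 0.2042]
ee_rot: [[-0.98, -0.199, -0.001], [-0.199, 0.98, 0.0], [0.001, 0.0, -1.0]]
wrist_force: [0.9, -0.0, 0.1]
gripper_width: 0.998
gripper_force: 0.0
```

Call:
play_rows:
  commands: "0 -1 0 0 0 0;0 -1 0 0 0 0;0 -1 0 0 0 0;0 -1 0 0 0 0;0 -1 0 0 0 0;0 -1 0 0 0 0;0 -0.5 -0.5 0 0 0;0 0 -1 0 0 0;0 0 -1 0 0 0;0 0 -1 0 0 0;0 0 0 0 0 0"

```text
time_s: 9.85
tcp_pos: [0.4942, -0.3706, 0.0937]
ee_rot: [[-0.98, -0.198, -0.011], [-0.199, 0.98, 0.006], [0.009, 0.008, -1.0]]
wrist_force: [-1.1, 0.9, -0.0]
gripper_width: 0.997
gripper_force: 0.0
```

Call:
play_rows:
  commands: "0.05 -0.7 0 0 0 0;0 0 -1 0 0 0;0 0 -1 0 0 0;0 0 -0.4 0 0 0;0 0 -0.2 0 0 0;0 0 0 0 0 0"

```text
time_s: 10.45
tcp_pos: [0.5002, -0.3939, 0.022]
ee_rot: [[-0.98, -0.201, 0.0], [-0.201, 0.98, -0.0], [0.0, -0.0, -1.0]]
wrist_force: [-0.6, -0.4, 0.3]
gripper_width: 1.004
gripper_force: 0.0
```

Call:
play_rows:
  commands: "0 0 0 0 0 0;0 0 0 0 0 0;0 0 0 0 0 0;0 0 0 0 0 0;0 0 0 0 0 0;0 0 0 0 0 0;0 0 0 0 0 0;0 0 0 0 0 0;0 0 0 0 0 0;0 0 0 0 0 0"
  grip: 0

```text
time_s: 11.45
tcp_pos: [0.4996, -0.3934, 0.0214]
ee_rot: [[-0.98, -0.2, -0.001], [-0.2, 0.98, 0.001], [0.001, 0.001, -1.0]]
wrist_force: [0.0, 2.2, 0.2]
gripper_width: 0.246
gripper_force: 30.0
```

Call:
play_rows:
  commands: "0 0 0.3 0 0 0;0 0 1 0 0 0;0 0 1 0 0 0;0 0 1 0 0 0;0 0 1 0 0 0;0 0 1 0 0 0;0 0 0.6 0 0 0;0.1 0.9 0 0 0 0.8;0.1 1 0 0 0 0.8;0.1 1 0 0 0 0.8;0.1 1 0 0 0 0.8;0.1 1 0 0 0 0.8;0.1 1 0 0 0 0.8;0.1 1 0 0 0 0.8;0.1 1 0 0 0 0.8;0.1 1 0 0 0 0.8;0.1 1 0 0 0 0.8;0.1 1 0 0 0 0.8;0.08 1 0 0 0 0.8;0 0.8 0 0 0 0.28"

```text
time_s: 13.45
tcp_pos: [0.535, -0.0114, 0.1983]
ee_rot: [[0.116, -0.993, -0.001], [-0.993, -0.116, 0.0], [-0.0, 0.001, -1.0]]
wrist_force: [-0.1, -0.1, -3.8]
gripper_width: 0.249
gripper_force: 30.0
```

Call:
play_rows:
  commands: "0 0 -0.3 0 0 0;0 0 -0.5 0 0 0;0 0 0 0 0 0"

```text
time_s: 13.75
tcp_pos: [0.533, -0.0134, 0.172]
ee_rot: [[0.111, -0.994, -0.006], [-0.994, -0.111, -0.001], [-0.0, 0.006, -1.0]]
wrist_force: [0.3, -0.3, -4.0]
gripper_width: 0.25
gripper_force: 30.0
```

```bash
python3 - <<'E'
from h import *
np.set_printoptions(precision=4,suppress=True)
s=r.sense(); print(s["time_s"],s["tcp_pos"],s["joints"].round(1),s["ee_rot"].round(3),s["gripper_width"],s["wrist_force"])
p,d=cams.capture("top"); q,e=cams.capture("side")
cv2.imwrite("pics/c2.png",np.hstack([cv2.resize(p[150:270,210:400],None,fx=2,fy=2),cv2.resize(q[120:320,190:380],None,fx=2,fy=2)[:240]]) )
cv2.imwrite("pics/s2.png",cv2.resize(q[120:300,190:390],None,fx=3,fy=3,interpolation=cv2.INTER_CUBIC))
E
```

```text
13.75 [ 0.533  -0.0134  0.172 ] [ 16.   15.8 -16.5  -0.1 -58.1  -9.5] [[ 0.111 -0.994 -0.006]
 [-0.994 -0.111 -0.001]
 [-0.     0.006 -1.   ]] 0.2501596000359711 [ 0.2539 -0.293  -3.9739]
```

View pics/s2.png

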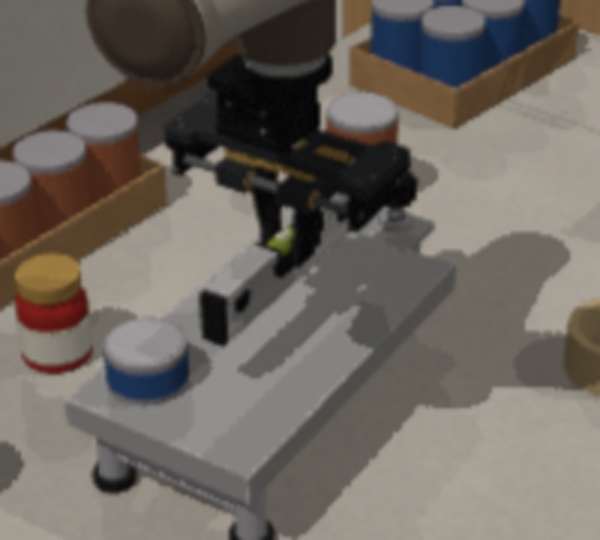

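The crop shows the level held level over the deck, with its near end cap at (215,315) beside the tin at (146,360) and clear of it. The deck is bare.

Call:
play_rows:
  commands: "0 0 -0.8 0 0 0;0 0 -0.5 0 0 0;0 0 -0.2 0 0 0;0 0 -0.03 0 0 0;0 0 0 0 0 0"

```text
time_s: 14.35
tcp_pos: [0.5362, -0.013, 0.1296]
ee_rot: [[0.112, -0.994, 0.002], [-0.994, -0.112, 0.0], [0.0, -0.002, -1.0]]
wrist_force: [0.7, -0.3, -3.6]
gripper_width: 0.252
gripper_force: 30.0
```

Call:
play_rows:
  commands: "0 0 -0.05 0 0 0;0 0 -0.05 0 0 0;0 0 0 0 0 0"

```text
time_s: 14.65
tcp_pos: [0.5354, -0.0128, 0.1259]
ee_rot: [[0.112, -0.994, 0.0], [-0.994, -0.112, 0.0], [-0.0, -0.0, -1.0]]
wrist_force: [0.7, -0.7, -4.6]
gripper_width: 0.246
gripper_force: 30.0
```

Call:
play_rows:
  commands: "0 0 -0.05 0 0 0;0 0 -0.05 0 0 0;0 0 0 0 0 0"

```text
time_s: 14.95
tcp_pos: [0.5351, -0.0129, 0.1224]
ee_rot: [[0.112, -0.994, -0.001], [-0.994, -0.112, -0.0], [0.0, 0.001, -1.0]]
wrist_force: [0.4, -0.3, -4.5]
gripper_width: 0.249
gripper_force: 30.0
```

Call:
play_rows:
  commands: "0 0 -0.03 0 0 0;0 0 0 0 0 0"

```text
time_s: 15.15
tcp_pos: [0.5353, -0.0129, 0.1216]
ee_rot: [[0.112, -0.994, -0.0], [-0.994, -0.112, -0.0], [0.0, 0.0, -1.0]]
wrist_force: [-0.5, -0.6, -3.9]
gripper_width: 0.246
gripper_force: 30.0
```

Call:
play_rows:
  commands: "0 0 -0.03 0 0 0;0 0 0 0 0 0"

```text
time_s: 15.35
tcp_pos: [0.5355, -0.0128, 0.1209]
ee_rot: [[0.112, -0.994, 0.0], [-0.994, -0.112, 0.0], [-0.0, -0.0, -1.0]]
wrist_force: [0.3, 0.7, -3.2]
gripper_width: 0.249
gripper_force: 30.0
```

Call:
play_rows:
  commands: "0 0 -0.02 0 0 0;0 0 0 0 0 0"

```text
time_s: 15.55
tcp_pos: [0.5356, -0.0129, 0.1206]
ee_rot: [[0.112, -0.994, 0.001], [-0.994, -0.112, -0.0], [0.0, -0.001, -1.0]]
wrist_force: [-0.3, -1.4, -1.1]
gripper_width: 0.252
gripper_force: 30.0
```

Call:
play_rows:
  commands: "0 0 -0.01 0 0 0;0 0 0 0 0 0"

```text
time_s: 15.75
tcp_pos: [0.5355, -0.0129, 0.1206]
ee_rot: [[0.112, -0.994, 0.001], [-0.994, -0.112, -0.0], [0.0, -0.001, -1.0]]
wrist_force: [-1.0, -0.7, 2.4]
gripper_width: 0.25
gripper_force: 30.0
```

Call:
play_rows:
  commands: "0 0 0 0 0 0;0 0 0 0 0 0;0 0 0 0 0 0;0 0 0 0 0 0;0 0 0.2 0 0 0;0 0 0.5 0 0 0;0 0 1 0 0 0;0 0 1 0 0 0"
  grip: 50

```text
time_s: 16.55
tcp_pos: [0.5351, -0.013, 0.2019]
ee_rot: [[0.112, -0.994, -0.001], [-0.994, -0.112, -0.001], [0.0, 0.001, -1.0]]
wrist_force: [0.4, -0.3, 0.3]
gripper_width: 0.573
gripper_force: 0.0
```

Call:
play_rows:
  commands: "0.17 -1 0 0 0 0;0.17 -1 0 0 0 0;0.17 -1 0 0 0 0;0.17 -1 0 0 0 0;0.17 -1 0 0 0 0;0.17 -1 0 0 0 0;0.15 -0.95 0 0 0 0;0 0 0 0 0 0;0 0 0 0 0 0;0 0 0 0 0 0;0 0 0 0 0 0;0 0 0 0 0 0"
  grip: 68

```text
time_s: 17.75
tcp_pos: [0.5705, -0.2205, 0.2013]
ee_rot: [[0.114, -0.994, 0.0], [-0.994, -0.114, 0.0], [0.0, -0.0, -1.0]]
wrist_force: [0.0, 0.5, -0.4]
gripper_width: 0.779
gripper_force: 0.0
```

```bash
python3 - <<'E'
from h import *
np.set_printoptions(precision=4,suppress=True)
s=r.sense(); print(s["time_s"],s["tcp_pos"],s["joints"].round(1))
p,d=cams.capture("top"); q,e=cams.capture("side"); cv2.imwrite("pics/t3.png",p);cv2.imwrite("pics/s3.png",q)
ut=proj("top",[.535,-.013,.146])[0].astype(int); us=proj("side",[.535,-.013,.146])[0].astype(int); print(ut,us)
a=cv2.resize(p[ut[1]-25:ut[1]+25,ut[0]-40:ut[0]+40],(800,300)[0:2] and (480,300),interpolation=cv2.INTER_NEAREST)
b=cv2.resize(q[us[1]-25:us[1]+25,us[0]-40:us[0]+40],(480,300),interpolation=cv2.INTER_NEAREST)
cv2.imwrite("pics/v3.png",np.vstack([a,b]))
E
```

```text
17.75 [ 0.5705 -0.2205  0.2013] [ -6.   21.6  -3.4  -0.  -65.   12.5]
[288 213] [285 213]
```

View pics/v3.png

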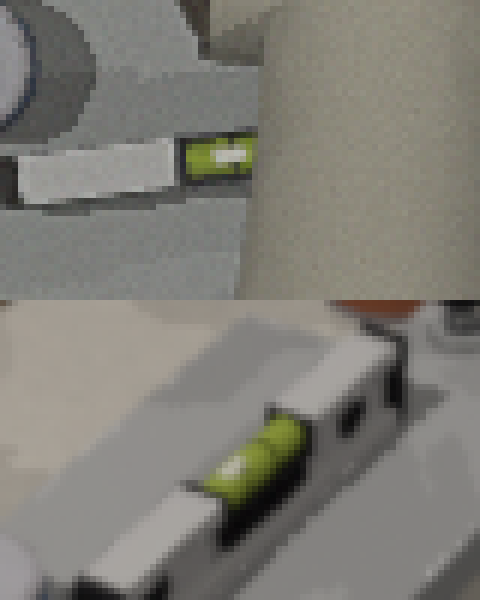

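The crop shows the pale bubble at about (230,155) of the top half, sitting on the line nearest the tin and so roughly 11 mm towards +y. The arm hides the far half of the vial. In the side half the bubble is at (232,468), between vial ends at about (205,490) and (300,425).

```bash
cat >> h.py <<'E'
def profile(n,p,c,z,w=(-3,0,3),yaw=6.45,s=np.arange(-122,123,2)):
    a=np.radians(yaw); ys=np.array([-np.sin(a),np.cos(a)]); xs=np.array([np.cos(a),np.sin(a)])
    h=cv2.cvtColor(p,cv2.COLOR_BGR2HSV).astype(np.float32); out=[]
    for o in w:
        X=np.c_[np.array(c)+s[:,None]*.001*ys+o*.001*xs,np.full(len(s),z)]; uv=proj(n,X).astype(np.float32)
        out.append(cv2.remap(h,uv[:,:1],uv[:,1:],cv2.INTER_LINEAR)[:,0])
    return s,np.mean(out,0)
E
python3 - <<'E'
from h import *
for n,f in(("top","t3"),("side","s3")):
    s,o=profile(n,cv2.imread(f"pics/{f}.png"),(.5355,-.013),.144,s=np.arange(-44,45,2))
    print(n); print(" ".join(f"{a}:{int(b[1])}/{int(b[2])}" for a,b in zip(s,o)))
s,o=profile("top",cv2.imread("pics/t3.png"),(.5355,-.013),.146,s=np.arange(90,125,2)); print(" ".join(f"{a}:{int(b[1])}/{int(b[2])}" for a,b in zip(s,o)))
E
```

```text
top
-44:32/139 -42:31/141 -40:30/140 -38:30/140 -36:32/140 -34:32/138 -32:31/136 -30:32/136 -28:32/136 -26:33/135 -24:31/133 -22:30/131 -20:29/130 -18:29/129 -16:31/125 -14:32/122 -12:31/119 -10:28/117 -8:28/113 -6:47/112 -4:79/115 -2:132/134 0:95/145 2:63/147 4:34/140 6:44/146 8:53/154 10:54/156 12:62/149 14:109/136 16:148/130 18:156/130 20:153/131 22:155/131 24:139/117 26:88/81 28:31/55 30:8/81 32:6/140 34:7/161 36:7/154 38:6/152 40:5/154 42:5/153 44:6/153
side
-44:10/154 -42:11/135 -40:20/112 -38:51/96 -36:101/96 -34:137/108 -32:152/124 -30:156/132 -28:155/135 -26:154/137 -24:151/137 -22:150/137 -20:147/136 -18:146/128 -16:145/116 -14:144/113 -12:145/119 -10:146/128 -8:147/135 -6:144/138 -4:141/140 -2:126/143 0:102/148 2:77/152 4:60/153 6:47/155 8:41/157 10:42/161 12:47/163 14:65/157 16:87/152 18:114/145 20:135/141 22:143/134 24:139/120 26:119/101 28:73/90 30:29/101 32:14/129 34:10/150 36:9/160 38:9/164 40:9/165 42:9/166 44:10/166
90:8/154 92:7/154 94:6/155 96:6/160 98:5/159 100:6/131 102:18/52 104:16/47 106:16/52 108:16/61 110:13/88 112:8/116 114:5/129 116:5/129 118:7/131 120:6/131 122:6/131 124:6/133
```

Call:
play_rows:
  commands: "0 -0.02 0 0 0 0.9;0 0 -0.3 0 0 0.9;0 0 -0.8 0 0 0.9;0 0 -0.9 0 0 0.8;0 0 -0.7 0 0 0;0 0 -0.3 0 0 0;0 0 -0.04 0 0 0;0 0 0 0 0 0"

```text
time_s: 18.65
tcp_pos: [0.5711, -0.2221, 0.1106]
ee_rot: [[0.595, -0.803, 0.001], [-0.803, -0.595, -0.001], [0.001, -0.001, -1.0]]
wrist_force: [0.0, -0.2, -0.2]
gripper_width: 0.781
gripper_force: 0.0
```

Call:
play_rows:
  commands: "0 0 0 0 0 0;0 0 0 0 0 0;0 0 0 0 0 0;0 0 0 0 0 0;0 0 0 0 0 0;0 0 0 0 0 0"
  grip: 0

```text
time_s: 19.25
tcp_pos: [0.5704, -0.2221, 0.1101]
ee_rot: [[0.595, -0.804, 0.0], [-0.804, -0.595, -0.0], [0.0, 0.0, -1.0]]
wrist_force: [-0.5, -0.0, 1.6]
gripper_width: 0.443
gripper_force: 30.0
```

Call:
play_rows:
  commands: "0 0 0 0 0 -0.5;0 0 0 0 0 -0.9;0 0 0 0 0 -1;0 0 0 0 0 -1;0 0 0 0 0 -1;0 0 0 0 0 -1;0 0 0 0 0 -1;0 0 0 0 0 -1;0 0 0 0 0 -1;0 0 0 0 0 -1;0 0 0 0 0 -1;0 0 0 0 0 -1;0 0 0 0 0 -1;0 0 0 0 0 -1;0 0 0 0 0 -1;0 0 0 0 0 -1;0 0 0 0 0 -1;0 0 0 0 0 -1;0 0 0 0 0 -0.6;0 0 0 0 0 0"

```text
time_s: 21.25
tcp_pos: [0.5655, -0.2179, 0.11]
ee_rot: [[-0.88, 0.474, -0.011], [0.474, 0.88, 0.006], [0.013, 0.0, -1.0]]
wrist_force: [-10.9, 14.4, 12.9]
gripper_width: 0.439
gripper_force: 30.0
```

Call:
play_rows:
  commands: "0 0 0 0 0 0;0 0 0 0 0 0;0 0 0 0 0 0;0 0 0 0 0 0;0 0 0 0 0 0;0 0 0 0 0 0;0 0 0 0 0 0;0 0 0 0 0 0;0 0 0 0 0 0;0 0 0 0 0 0;0 0 0 0 0 0;0 0 0 0 0 0;0 0 0 0 0 0;0 0 0 0 0 0;0 0 0 0 0 0"

```text
time_s: 22.75
tcp_pos: [0.5655, -0.2179, 0.11]
ee_rot: [[-0.881, 0.473, -0.011], [0.473, 0.881, 0.006], [0.013, 0.001, -1.0]]
wrist_force: [-11.2, 15.4, 13.2]
gripper_width: 0.443
gripper_force: 30.0
```

```bash
python3 - <<'E'
from h import *
s=r.sense(); print(s["time_s"],s["tcp_pos"],s["joints"].round(1),s["gripper_width"],s["wrist_force"],s["moment"])
q,e=cams.capture("side"); cv2.imwrite("pics/s4.png",q)
p,e=cams.capture("top"); cv2.imwrite("pics/t4.png",p)
for n,p in(("side",q),("top",p)):
  s,o=profile(n,p,(.5355,-.013),.144,s=np.arange(-44,45,2)); print(n," ".join(f"{a}:{int(b[1])}/{int(b[2])}" for a,b in zip(s,o)))
E
```

```text
22.75 [ 0.56549368 -0.21787272  0.10997298] [  -5.9   26.2  -10.2   -0.4  -54.3 -112.1] 0.4425561770325003 [-11.20592433  15.41573907  13.24831727] [ 4.58591599  3.08580369 -0.12169314]
side -44:11/151 -42:12/131 -40:21/108 -38:52/94 -36:103/97 -34:139/111 -32:153/128 -30:155/135 -28:156/137 -26:155/139 -24:152/140 -22:150/140 -20:149/138 -18:147/130 -16:140/119 -14:126/115 -12:101/124 -10:77/143 -8:64/155 -6:56/161 -4:54/163 -2:53/163 0:58/160 2:65/153 4:82/137 6:106/125 8:132/124 10:145/131 12:150/138 14:149/140 16:151/141 18:149/141 20:149/140 22:149/135 24:142/121 26:121/103 28:76/92 30:32/103 32:15/132 34:11/152 36:11/162 38:11/167 40:11/168 42:11/169 44:10/169
top -44:30/131 -42:30/130 -40:33/131 -38:33/130 -36:30/129 -34:29/130 -32:33/129 -30:32/127 -28:30/128 -26:33/127 -24:30/126 -22:31/125 -20:33/126 -18:32/124 -16:29/124 -14:29/123 -12:31/120 -10:30/116 -8:28/112 -6:25/117 -4:25/131 -2:57/154 0:73/152 2:115/137 4:142/111 6:107/79 8:139/116 10:153/132 12:151/129 14:154/127 16:147/129 18:147/129 20:152/129 22:154/132 24:150/127 26:97/88 28:32/49 30:13/75 32:6/134 34:4/161 36:6/154 38:8/153 40:7/154 42:7/152 44:8/151
```

Call:
play_rows:
  commands: "0 0 0 0 0 0;0 0 0 0 0 0;0 0 0 0 0 0;0 0 0.2 0 0 0;0 0 0.8 0 0 0;0 0 1 0 0 0;0 -0.8 1 0 0 0;0 -1 0 0 0 0;0 -1 0 0 0 0;0 -1 0 0 0 0;0 -1 0 0 0 0;0 0 0 0 0 0"
  grip: 68

```text
time_s: 24.05
tcp_pos: [0.5699, -0.3696, 0.1993]
ee_rot: [[-0.88, 0.476, -0.0], [0.476, 0.88, -0.001], [-0.0, -0.001, -1.0]]
wrist_force: [-0.5, -0.5, 0.0]
gripper_width: 0.782
gripper_force: 0.0
```

```bash
python3 - <<'E'
from h import *
s=r.sense(); print(s["time_s"],s["tcp_pos"],s["joints"].round(1),s["gripper_width"],s["wrist_force"])
q,e=cams.capture("side"); cv2.imwrite("pics/s5.png",q)
p,e=cams.capture("top"); cv2.imwrite("pics/t5.png",p)
for n,f in(("side",q),("top",p)):
  s,o=profile(n,f,(.5355,-.013),.144,s=np.arange(-46,45,2)); print(n," ".join(f"{a}:{int(b[1])}/{int(b[2])}" for a,b in zip(s,o)))
a=cv2.resize(p[188:238,248:328],(640,400),interpolation=cv2.INTER_CUBIC); cv2.imwrite("pics/v5.png",a)
E
```

```text
24.05 [ 0.56988255 -0.36958308  0.19925967] [-19.3  28.2   6.9   0.  -68.8 -99.1] 0.7822001841132586 [-0.54331423 -0.46178042  0.01817111]
side -46:10/159 -44:11/149 -42:12/129 -40:21/106 -38:53/93 -36:104/95 -34:139/110 -32:153/126 -30:157/133 -28:156/135 -26:155/137 -24:152/137 -22:151/137 -20:150/135 -18:148/128 -16:142/117 -14:127/112 -12:103/122 -10:78/140 -8:64/152 -6:57/159 -4:54/161 -2:53/161 0:58/158 2:65/151 4:82/135 6:106/123 8:132/122 10:146/129 12:151/136 14:150/138 16:151/139 18:150/138 20:150/137 22:149/132 24:143/119 26:123/101 28:78/89 30:33/101 32:16/130 34:11/150 36:10/160 38:10/164 40:10/165 42:10/166 44:10/166
top -46:4/152 -44:5/154 -42:6/144 -40:15/67 -38:47/51 -36:99/85 -34:149/130 -32:155/129 -30:150/127 -28:146/127 -26:145/127 -24:144/126 -22:148/126 -20:153/125 -18:142/122 -16:115/91 -14:116/102 -12:120/135 -10:70/145 -8:55/151 -6:55/150 -4:59/147 -2:61/148 0:66/151 2:108/137 4:138/109 6:96/77 8:135/112 10:152/128 12:148/126 14:145/125 16:146/125 18:149/125 20:151/127 22:152/128 24:151/125 26:96/87 28:25/49 30:9/74 32:6/133 34:6/159 36:7/152 38:5/149 40:6/149 42:7/149 44:7/149
```

View pics/v5.png

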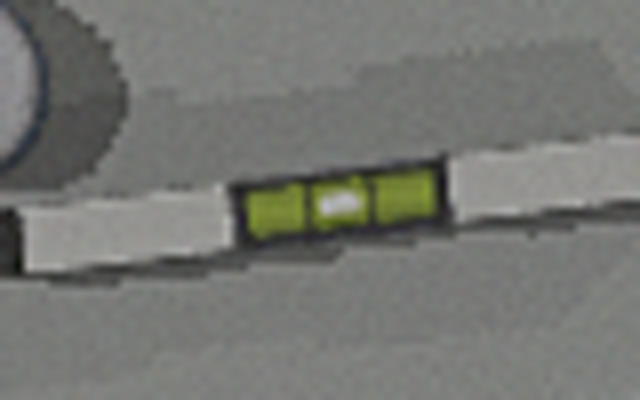

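The bubble spans (320–360, 203), midway between the lines at x = 308 and 373. The profile puts it within about 0.2 mm of centre. Next is pressing with shut fingers.

Call:
play_rows:
  commands: "-0.1 1 0 0 0 0.5;-0.1 1 0 0 0 0.5;-0.1 1 0 0 0 0.5;-0.1 1 0 0 0 0.5;-0.1 1 0 0 0 0.5;-0.1 1 0 0 0 0.5;-0.1 1 0 0 0 0.5;-0.1 1 0 0 0 0.55;-0.1 1 0 0 0 0;-0.1 1 0 0 0 0;-0.1 1 0 0 0 0;-0.03 0.72 0 0 0 0;0 0 -0.7 0 0 0;0 0 -0.6 0 0 0;0 0 0 0 0 0;0 0 0 0 0 0"
  grip: 0

```text
time_s: 25.75
tcp_pos: [0.5366, -0.0139, 0.1613]
ee_rot: [[-0.993, -0.117, 0.0], [-0.117, 0.993, -0.0], [-0.0, -0.0, -1.0]]
wrist_force: [1.1, 0.5, -0.1]
gripper_width: 0.002
gripper_force: 0.0
```

Call:
play_rows:
  commands: "0 0 -0.1 0 0 0;0 0 0 0 0 0;0 0 0 0 0 0"

```text
time_s: 26.05
tcp_pos: [0.5368, -0.0144, 0.1583]
ee_rot: [[-0.993, -0.115, 0.001], [-0.115, 0.993, 0.0], [-0.001, 0.0, -1.0]]
wrist_force: [0.0, -0.0, -0.5]
gripper_width: 0.004
gripper_force: 0.0
```

Call:
play_rows:
  commands: "-0.02 -0.1 -0.1 0 0 0;0 0 -0.1 0 0 0;0 0 -0.06 0 0 0;0 0 -0.06 0 0 0;0 0 0 0 0 0"

```text
time_s: 26.55
tcp_pos: [0.5357, -0.0174, 0.1477]
ee_rot: [[-0.993, -0.115, -0.001], [-0.115, 0.993, -0.0], [0.001, -0.0, -1.0]]
wrist_force: [-0.7, -0.0, -0.1]
gripper_width: -0.0
gripper_force: 0.0
```

Call:
play_rows:
  commands: "0 0 -0.04 0 0 0;0 0 -0.04 0 0 0;0 0 0 0 0 0"

```text
time_s: 26.85
tcp_pos: [0.5361, -0.0173, 0.1464]
ee_rot: [[-0.993, -0.116, 0.001], [-0.116, 0.993, -0.0], [-0.001, -0.0, -1.0]]
wrist_force: [-2.2, 1.3, 4.4]
gripper_width: 0.007
gripper_force: 1.9
```

Call:
play_rows:
  commands: "0 0 -0.04 0 0 0;0 0 -0.04 0 0 0;0 0 0 0 0 0;0 0 0 0 0 0"

```text
time_s: 27.25
tcp_pos: [0.5365, -0.0173, 0.1464]
ee_rot: [[-0.993, -0.117, 0.002], [-0.117, 0.993, -0.0], [-0.002, -0.001, -1.0]]
wrist_force: [-5.2, 1.9, 15.0]
gripper_width: 0.007
gripper_force: 7.5
```

Call:
play_rows:
  commands: "-0.03 -0.01 -0.04 0 0 0;-0.03 -0.01 -0.05 0 0 0;0 0 0 0 0 0;0 0 0 0 0 0"

```text
time_s: 27.65
tcp_pos: [0.5363, -0.0173, 0.1463]
ee_rot: [[-0.993, -0.118, 0.007], [-0.118, 0.993, 0.0], [-0.007, -0.001, -1.0]]
wrist_force: [-7.2, 4.5, 25.0]
gripper_width: 0.007
gripper_force: 12.4
```

Call:
play_rows:
  commands: "-0.03 0.03 0 0 0 0;-0.02 0.02 0 0 0 0;0 0 -0.02 0 0 0;0 0 0 0 0 0;0 0 0 0 0 0;0 0 0 0 0 0;0 0 0 0 0 0;0 0 0 0 0 0;0 0 0 0 0 0;0 0 0 0 0 0;0 0 0 0 0 0;0 0 0 0 0 0;0 0 0 0 0 0;0 0 0 0 0 0;0 0 0 0 0 0;0 0 0 0 0 0"

```text
time_s: 29.25
tcp_pos: [0.5361, -0.0173, 0.1463]
ee_rot: [[-0.993, -0.118, 0.01], [-0.118, 0.993, -0.002], [-0.009, -0.003, -1.0]]
wrist_force: [-4.4, -2.2, 24.1]
gripper_width: 0.007
gripper_force: 12.0
```

```bash
python3 - <<'E'
from h import *
s=r.sense(); print(s["time_s"],s["tcp_pos"],s["wrist_force"],s["moment"],s["joint_velocities"].round(2))
q,e=cams.capture("side"); p,e=cams.capture("top"); cv2.imwrite("pics/t6.png",p)
s,o=profile("side",q,(.5355,-.013),.144,s=np.arange(-46,45,2)); print(" ".join(f"{a}:{int(b[1])}/{int(b[2])}" for a,b in zip(s,o)))
v=np.hstack([cv2.resize(p[130:290,100:440],(390,184)),np.zeros((184,5,3),np.uint8)])
a=cv2.resize(q[168:258,225:345],(640,480),interpolation=cv2.INTER_CUBIC); cv2.imwrite("pics/v6.png",a)
E
```

```text
29.25 [ 0.53613682 -0.01725313  0.14625705] [-4.35517103 -2.21213757 24.14227979] [-0.60672285  1.36241973  0.02281219] [ 0.01  0.05 -0.06  0.05  0.   -0.02]
-46:12/107 -44:12/98 -42:13/83 -40:24/66 -38:57/56 -36:109/57 -34:141/62 -32:154/67 -30:147/63 -28:131/55 -26:117/44 -24:96/34 -22:75/24 -20:58/19 -18:36/15 -16:30/13 -14:34/12 -12:36/12 -10:43/13 -8:44/12 -6:45/11 -4:69/14 -2:100/19 0:111/32 2:118/46 4:129/53 6:137/58 8:145/69 10:151/80 12:153/86 14:149/91 16:151/92 18:148/93 20:148/94 22:147/91 24:138/81 26:120/67 28:76/61 30:31/73 32:15/103 34:11/134 36:11/152 38:10/161 40:10/164 42:10/166 44:10/167
```

View pics/v6.png

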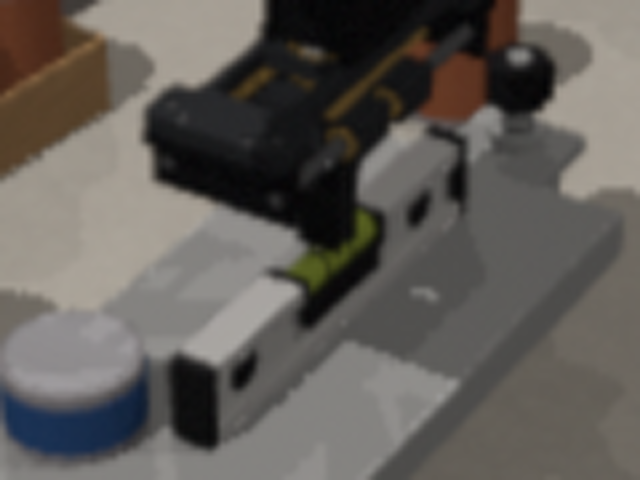

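View pics/t5.png

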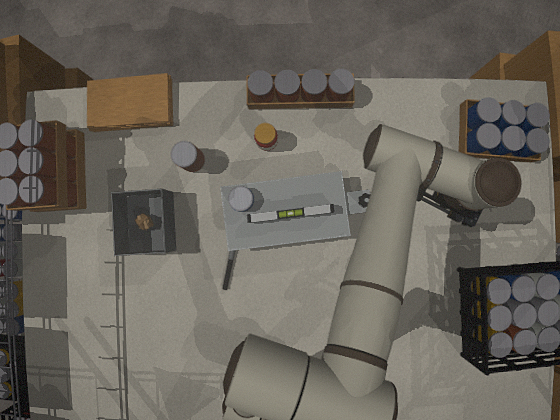

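The shut fingertips press on the vial window at about (335,240) in the side crop, and the level has not moved. In the top view the wad lies in the bin at (144,222) and the other things are undisturbed. I am handing in while pressing at 24 N.

```bash
python3 -c "
from station import r
print(r.finish_job())"
```

```text
the job is handed in; nothing more can be done
None
```

I handed the job in at about 29 s: the wad is in the bin, the bubble measured within about 0.2 mm of centre before I pressed, and the shut fingertips hold the level, which hasn't moved, on the shelf at about 24 N. The fingertips cover the bubble while pressing, so I could not recheck it then, and the hand-in gave no verdict.

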